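# Lock the culture dish and wedge up its levelling table

## Robot

A 6-joint arm with a two-finger parallel gripper is mounted at the origin on a cart in front of the work surface, level with it; the furniture and walls round the work are solid. World frame = base frame: x ahead of the robot, y to its left, z up, the work surface at z = 0. Lengths are in m, angles in rad, forces in N, time in s.
With the tool pointing down it reaches from about 0.25 to 0.8 m from the base axis. Payload 3.9 kg.
Tool frame: the origin (TCP) lies between the finger pads; the fingertips stand arm.tcp_to_tips ahead of it and the grasp point (between the pads) lies 8 mm behind it (arm.tcp_to_tips is the distance from the TCP to the fingertips, in m); y points along the fingers, z is the direction in which the jaws open and shut, and the axes are right-handed (so a half turn about y gives the same grasp; the last joint's range is limited). The gripper opens to 85 mm and grips with 20 to 120 N. Pads are 22 mm wide; open, the fingers measure 114 mm over their backs; the gripper's body (76 mm by 85 mm) begins 54 mm behind the grasp point. The pads swing forward as they close: fully open they stand 13 mm farther back than shut.
Start: joints at [-1.184, 0.26, -0.138, 1.173, 0, 1.571], TCP at [0.198, -0.486, 0.242] pointing down, gripper open.
Joint ranges: [-2.78, 2.78], [-0.83, 1.72], [-1.28, 1.37], [-1.9, 2.12], [-1.57, 1.48], [-3.14, 3.14]. Speed limits (rad/s): [2.57, 2.57, 3.14, 3.14, 3.14, 3.14].

## Interface

Orientations are given as a rotation vector (axis times angle).
In Python, from workcell import arm gives the robot as it stands.
- The arm moves only by the tool drive_tool, never from a script. Its argument "deltas" is a list that holds one entry, the list of rows, each a list of 7 numbers: the opening, from -1 (shut) to 1 (fully open), then the shift along the world's x, y, z in mm, then the turn, a rotation vector about the world's x, y, z in degrees. A call has 1 to 5 rows; each row is the pose to reach, as a shift and turn from the pose commanded when the call began; what a row does not reach only later rows make up. A row lasts 1/8 s, in which the tool goes at most 62.5 mm and 10.7 degrees, less where a joint would pass 70% of its speed; a pose out of reach is approached as far as the arm can. A call with a gripper value outside its range is refused whole. The fingers move at their own pace and stop on an object; "force" is the grip in N (left out, the last holds). Time passes only in rows, so rows that repeat a pose let the fingers close. It gives the time, the measured TCP pose, the force and the opening at its end, in the units of the state.
- arm.sense(): the state, without advancing time (a new reading comes with each control period).
- arm.read_camera(name): name is "scene" or "top" or "wrist"; returns (picture, depth): 384x512x3 uint8, blue, green, red; 384x512 float32, m along the optical axis (not along the pixel's ray), 0 where there is no reading.
- arm.calibration(name): a dict with "mtx" (3x3 intrinsics, pixels), "view" (4x4, takes a point from world to camera coordinates). Camera axes: x right, y up, looking along -z (the intrinsics and any distortion apply to the point x, -y, -z); pixel columns grow to the right and rows downward; lengths in m; the calibration is good to about 2 mm. A picture is of the moment at which its call begins: read the wrist's pose just before it. calibration takes no time and is no camera call; for the wrist camera it gives the pose at the moment of the call.
- arm.close_job(): hands the job in, once; it reports no verdict.
The state is a dict: "time_s": time; "joint_pos": joint angles; "joint_vel": joint speeds; "tau": joint torques, N m; "ee_pos": TCP position; "orientation": TCP orientation; "ft_force": force on the tool from outside, world axes, zero at the start; "moment": the same for the moment, N m; "grip_width": opening from 0.0 (shut) to 1.0 (fully open).
Only numpy, scipy, OpenCV 4.12 (cv2) and the standard library are available. Lean on these libraries where they do the work, as an engineer would, in place of code of your own. Each camera call takes 0.05 s, during which the arm holds its last target.

## Task

Get the dish table ready for levelling: first turn the lock ring round the dish clockwise by its upright tab until the tab stands over the long locked mark, while the table rests on its base. Then take the levelling wedge by its block and, with the wedge flat on the worktop, push it straight in under the middle of the table's front edge until that edge just lifts off, about 3 mm above where it rested; finish still gripping the wedge there, so that the wedge alone carries the edge. Do not shift the timer, the sample cup or the mushroom.

Things in the scene. Friction and masses are not known exactly. Their poses are not given: they have to be found in the camera images.
- table_base: Fixed plastic frame of the dish table, 136 (x) x 168 (y) x 32 mm. Origin: on the worktop under the centre of dish and ring; x points from the table's front edge to its rear hinge, z up. Side rails along x at y = +-62 mm (18 mm wide, 15 high, with 3 mm rubber pads on which the table rests); open between them, 106 mm wide, from the front to a bridge 45 mm behind the origin.
- table: Aluminium plate, 136 x 148 x 8 mm, top 26 mm above the worktop, hinged at its rear edge: origin on the hinge line, 68 mm behind the base origin, 22 mm up; x to the rear, z up. It tilts freely, front edge up, and lies down by its own weight (0.4 to 0.7 kg: about 2 to 3.5 N at the front edge). A round bar, 8 mm thick and 148 mm wide, forms its lower front edge.
- table_lip (a point): Middle of the front edge of the table: the lowest point of its round bar (8 mm diameter), 62 mm in front of the base origin, 16 mm above the worktop when the table rests. The wedge goes under here, along the base's +x; the edge is to rise to about 19 mm.
- collar (a joint): Grey lock ring (87 mm diameter, top 40 mm above the worktop) round the dish, captive on the table, turning about the vertical through the base origin with light friction (0.03 N m; stays where left). 0 = open, grows clockwise seen from above; the tab stands over the locked mark at 1.05 rad; a stop is at 1.10. Starts between 0 and 0.35.
- collar_tab (a point): Centre of the grippable part of the upright tab on the lock ring, 60 mm from the ring's axis and 50 mm above the worktop. The tab is a plate 9 mm thick (along the turning direction) and 30 mm long (radially, 41 to 71 mm from the axis), from 31 to 63 mm above the worktop. Free space on both sides of it above the table plate (26 mm high).
- lock_mark (a point): Centre of the long black locked mark (30 x 4 mm, radial) on the table plate, 60 mm from the ring's axis. A short mark (10 mm) shows the open position. Locked when the tab stands over the long one.
- wedge_grip (a point): Centre of the grip block of the loose black levelling wedge (about 0.12 kg), half-way up, 22.5 mm above its underside. Block 34 (x) x 30 (y) x 45 mm high; grasp it across its 30 mm width (y). z up; the ramp points to +x, its tip is 97 mm in front of this point.
- wedge: The same wedge; origin 22.5 mm below wedge_grip. Ramp 30 mm wide, its face falls straight from 25 mm high (17 mm in front of the block's centre) to 5 mm at the tip (97 mm): 1 in 4. Flat on the worktop it first touches the table's edge when the block's centre is about 53 mm in front of point table_lip; each 4 mm further lifts it 1 mm. Pressed down, it drags.
- timer: Bystander: white kitchen timer 62 x 62 x 17 mm, origin under its centre.
- sample_cup: Bystander: lidded sample cup, 56 mm diameter, 58 mm high, origin under its centre.
- mushroom: Bystander: mushroom about 37 x 42 x 47 mm, origin under its centre.
There are look-alikes about, which are no part of the job. Leave any orange or yellow look-alike of the wedge alone.

How it is judged:
By the outcome, as a careful person would: the job done as asked, in the order asked, and still so for the second after the job is handed in, while the arm keeps its last pose, push and grip.
It also fails if it takes over 58 s, if anything falls off the work surface, if the arm or the gripper's body presses on something with over 40 N, if the wrist force passes 120 N, or if a joint passes its speed limit or range.

## Working session

There is one attempt and no reset: what is moved stays moved. The work goes in short steps, Python scripts to look and compute and a tool call to move; the robot and the scene stay as the last step left them, time stands still between calls to the robot, and variables do not carry over. Pictures are saved under pics/ and viewed, and the job is handed in when it is done.

Besides the shell and the picture viewer there is one more tool, called after "Call:" as name([rows], argument=value, ...), one row to a line, values as JSON. drive_tool: Moves the arm, as the interface text tells. Its arguments: {"type":"object","properties":{"deltas":{"type":"array"},"force":{"type":"number"}},"required":["deltas"]}

```bash
ls; mkdir -p pics; python3 - <<'E'
from workcell import arm
import cv2,numpy as np
s=arm.sense(); print(s, arm.tcp_to_tips)
for n in ("scene","top","wrist"):
    c=arm.calibration(n); print(n,{k:np.round(v,4).tolist() for k,v in c.items()})
    im,d=arm.read_camera(n); cv2.imwrite(f"pics/{n}0.png",im); np.save(f"pics/{n}0.npy",d)
E
```

```text
pics
{'time_s': 0.0, 'joint_pos': array([-1.18401379e+00,  2.60676650e-01, -1.39382886e-01,  1.17268191e+00,
       -9.68361099e-06,  1.57078948e+00]), 'joint_vel': array([-0.00065052, -0.0013591 ,  0.00024742, -0.00140432,  0.00031736,
        0.00077467]), 'tau': array([-4.80458166e-04, -4.05676746e+01,  2.53923744e+01,  1.86212116e-02,
       -8.52316225e-05,  5.25779015e-06]), 'ee_pos': array([ 0.19778442, -0.4856083 ,  0.24146351]), 'orientation': array([-0.39396327,  2.01158266, -2.00767749]), 'ft_force': array([ 0.23325324, -0.14895711,  0.12378918]), 'moment': array([-0.05979734, -0.00251105, -0.00022524]), 'grip_width': 1.0002362917062892} 0.011
scene {'mtx': [[371.0094, 0.0, 252.0692], [0.0, 371.0094, 189.8958], [0.0, 0.0, 1.0]], 'view': [[-0.8811, -0.4727, -0.0149, 0.4803], [0.3264, -0.6305, 0.7042, -0.2994], [-0.3423, 0.6156, 0.7099, -0.6315], [0.0, 0.0, 0.0, 1.0]]}
top {'mtx': [[353.8285, 0.0, 258.3437], [0.0, 353.8285, 186.8674], [0.0, 0.0, 1.0]], 'view': [[0.0012, -0.9999, -0.0168, -0.1081], [0.9975, 0.0, 0.0709, -0.6314], [-0.0709, -0.0168, 0.9973, -1.072], [0.0, 0.0, 0.0, 1.0]]}
wrist {'mtx': [[320.361, 0.0, 251.6699], [0.0, 320.361, 193.9785], [0.0, 0.0, 1.0]], 'view': [[0.3774, -0.9261, -0.0006, -0.5251], [0.8876, 0.3619, -0.2851, 0.0368], [0.2642, 0.1071, 0.9585, -0.3783], [0.0, 0.0, 0.0, 1.0]]}
```

View pics/scene0.png

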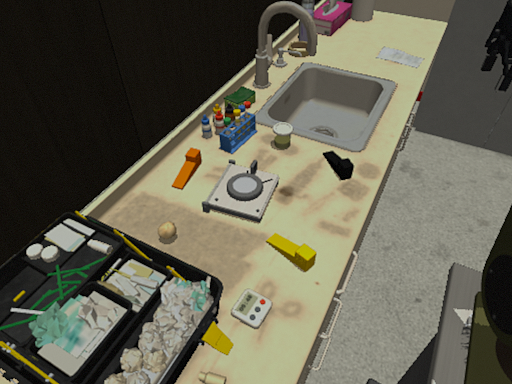

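View pics/top0.png

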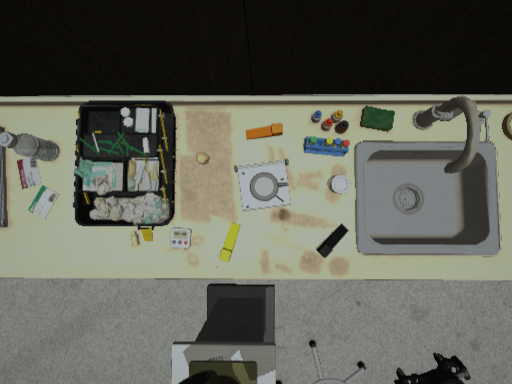

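View pics/wrist0.png

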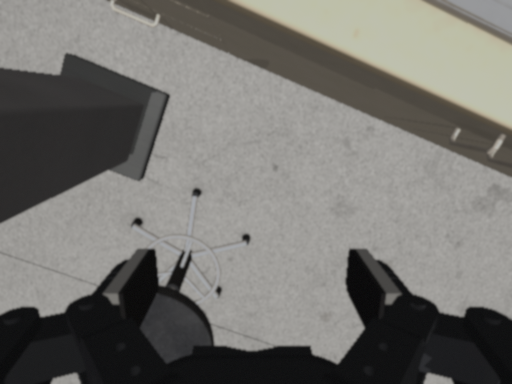

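The scene view shows the table at (241,190), the black wedge at (338,164) and an orange and a yellow look-alike. In the top view the table is at (263,186), the black wedge at (333,240), the cup at (340,184) and the timer at (180,238). I'll zoom in on these.

```bash
python3 - <<'E'
import cv2,numpy as np
a=cv2.imread("pics/top0.png")[140:270,215:365]; b=cv2.imread("pics/scene0.png")[140:230,190:370]
cv2.imwrite("pics/z1.png",cv2.resize(a,None,fx=4.5,fy=4.5,interpolation=cv2.INTER_CUBIC))
cv2.imwrite("pics/z2.png",cv2.resize(b,None,fx=4.4,fy=4.4,interpolation=cv2.INTER_CUBIC))
E
```

```text
(no output)
```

View pics/z1.png

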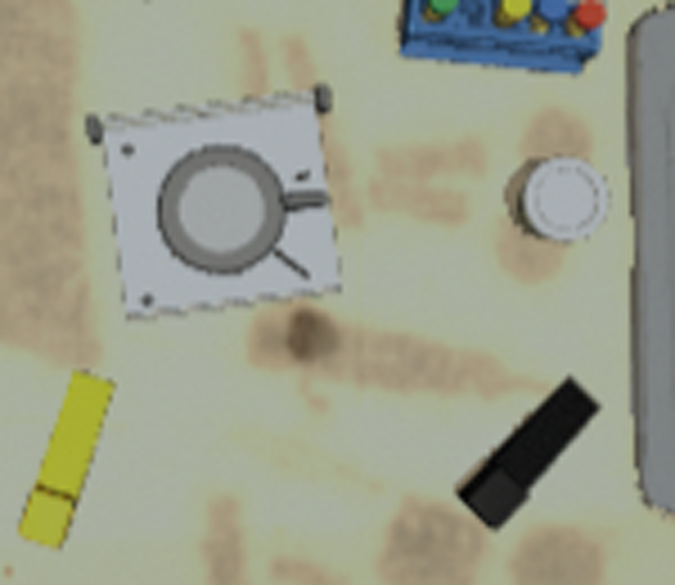

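View pics/z2.png

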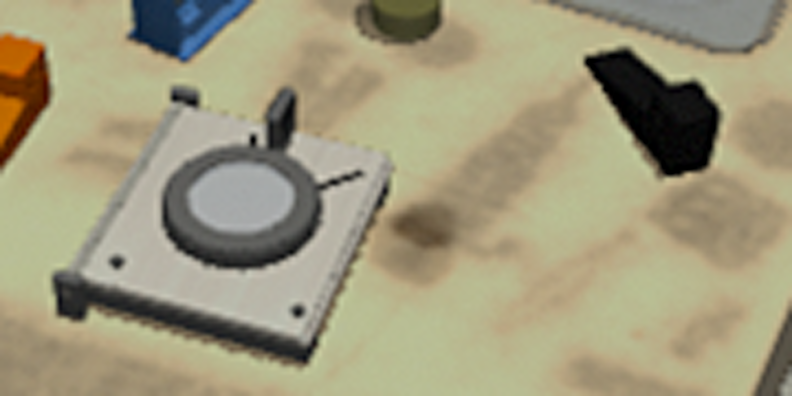

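```bash
cat > h.py <<'E'
import numpy as np,cv2
from workcell import arm
def cast(c,uv,z):
    uv=np.atleast_2d(np.asarray(uv,float)); M=c['mtx'];V=c['view']
    d=np.c_[(uv[:,0]-M[0,2])/M[0,0],-(uv[:,1]-M[1,2])/M[1,1],-np.ones(len(uv))]
    R=V[:3,:3];o=-R.T@V[:3,3];w=d@R
    return o+w*((z-o[2])/w[:,2])[:,None]
def proj(c,P):
    P=np.atleast_2d(P);q=P@c['view'][:3,:3].T+c['view'][:3,3];M=c['mtx']
    return np.c_[M[0,2]+M[0,0]*q[:,0]/-q[:,2],M[1,2]-M[1,1]*q[:,1]/-q[:,2]]
E
python3 - <<'E'
from h import *
c=arm.calibration("top"); z=lambda p:np.array(p)/4.5+[214.6,139.6]
P=lambda p,h:np.round(cast(c,z(p),h),4)
k=P([(128,318),(340,290),(320,98),(105,125)],.026);print(k,np.linalg.norm(np.roll(k,-1,0)-k,axis=1))
print('ring c',P([(221,209)],.04)); print('tab',P([(305,200)],.063)); print('mark',P([(292,264)],.026))
print('wedge block top',P([(495,500)],.045)); print('tip',P([(585,391)],.005)); 
print('bystanders cup',P([(562,199)],.058)); 
print('timer',cast(c,[(180,238)],.017),'mush',cast(c,[(202,157)],.04))
im=cv2.imread("pics/top0.png"); m=(im.max(2)<60).astype(np.uint8); m[:225]=0;m[258:]=0;m[:,:315]=0;m[:,352:]=0
r=cv2.minAreaRect(cv2.findNonZero(m)); print(r, cast(c,cv2.boxPoints(r),.02))
E
```

```text
[[ 0.5592 -0.061   0.026 ]
 [ 0.5784 -0.2053  0.026 ]
 [ 0.7101 -0.1923  0.026 ]
 [ 0.6916 -0.0446  0.026 ]] [0.14557173 0.13234005 0.14885409 0.13341184]
ring c [[ 0.6327 -0.1243  0.04  ]]
tab [[ 0.6369 -0.1798  0.063 ]]
mark [[ 0.5961 -0.1727  0.026 ]]
wedge block top [[ 0.4393 -0.3056  0.045 ]]
tip [[ 0.5095 -0.375   0.005 ]]
bystanders cup [[ 0.638 -0.35   0.058]]
timer [[0.47375347 0.1337323  0.017     ]] mush [[0.72192689 0.06477594 0.04      ]]
((332.5000305175781, 240.50003051757812), (11.31370735168457, 35.35533905029297), 45.0) [[ 0.44171284 -0.28370971  0.02      ]
 [ 0.51768526 -0.36079238  0.02      ]
 [ 0.49341636 -0.38476048  0.02      ]
 [ 0.41768388 -0.30773804  0.02      ]]
```

```bash
python3 - <<'E'
from h import *
from scipy.spatial.transform import Rotation as R
s=arm.sense(); print(np.round(R.from_rotvec(s['orientation']).as_matrix(),3))
V=arm.calibration("wrist")['view']; o=-V[:3,:3].T@V[:3,3]; print('cam',o,'look',-V[2,:3]); print((o-s['ee_pos']), s['time_s'])
E
```

```text
[[-0.926 -0.001  0.377]
 [-0.377  0.001 -0.926]
 [ 0.    -1.    -0.001]]
cam [ 0.26546589 -0.45912762  0.37294877] look [-0.2640864  -0.10730338 -0.95851153]
[0.06760881 0.02663188 0.1312922 ] 0.15
```

Call:
drive_tool([
  [[1,44,31,-4,0,0,8],[1,88,61,-8,0,0,16],[1,132,92,-12,0,0,24],[1,176,122,-17,0,0,32],[1,221,153,-20,0,0,40]],
])

```text
time_s: 0.78
ee_pos: [0.4201, -0.3319, 0.2218]
orientation: [-0.942, 1.555, -1.554]
ft_force: [0.8, -0.7, -0.6]
grip_width: 0.999
```

Call:
drive_tool([
  [[1,44,31,-4,0,0,8],[1,88,61,-8,0,0,16],[1,132,92,-12,0,0,24],[1,176,122,-17,0,0,32],[1,211,153,-20,0,0,32]],
])

```text
time_s: 1.4
ee_pos: [0.6314, -0.1789, 0.2014]
orientation: [-1.244, 1.155, -1.154]
ft_force: [-0.0, 0.1, 0.5]
grip_width: 1.002
```

```bash
cat > snap.py <<'E'
import sys
from h import *
n,f=sys.argv[1:3]
s=arm.sense(); c=arm.calibration(n); im,d=arm.read_camera(n)
cv2.imwrite(f"pics/{f}.png",im); np.savez(f"pics/{f}.npz",d=d,mtx=c['mtx'],view=c['view'])
print(s['time_s'],s['ee_pos'],s['orientation'],np.degrees(s['joint_pos']).round(1),s['ft_force'].round(2),s['grip_width'])
E
python3 snap.py wrist w1
```

```text
1.4 [ 0.63143199 -0.17894855  0.20136254] [-1.24359018  1.15524367 -1.15426839] [-15.8  29.    7.8  68.9  -0.   70. ] [-0.04  0.07  0.52] 1.0019941873145546
```

View pics/w1.png

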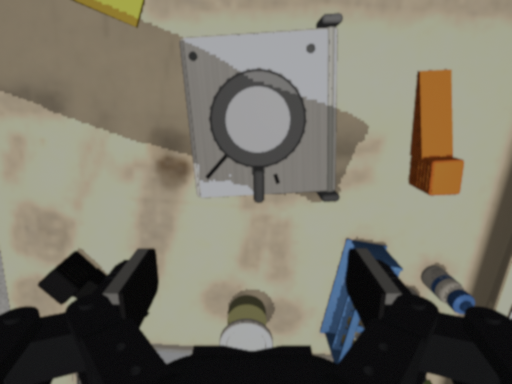

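The wrist view shows the ring centred near (258,118), the tab at (259,184), the long mark at (217,165), the short open mark at (277,179) and the table front on the left.

```bash
python3 - <<'E'
import cv2
a=cv2.imread("pics/w1.png")[20:210,170:350]
cv2.imwrite("pics/z3.png",cv2.resize(a,None,fx=3.1,fy=3.1,interpolation=cv2.INTER_CUBIC))
E
cat > ring.py <<'E'
import sys
from h import *
f=sys.argv[1]; im=cv2.imread(f"pics/{f}.png"); c=np.load(f"pics/{f}.npz")
E
python3 - <<'E'
from h import *
im=cv2.imread("pics/w1.png");c=np.load("pics/w1.npz")
g=cv2.cvtColor(im,cv2.COLOR_BGR2GRAY)
m=((g<100)).astype(np.uint8); m[:60]=0;m[170:]=0;m[:,:208]=0;m[:,308:]=0
m=cv2.morphologyEx(m,cv2.MORPH_OPEN,np.ones((9,9)))
cs,_=cv2.findContours(m,cv2.RETR_EXTERNAL,cv2.CHAIN_APPROX_NONE)
k=max(cs,key=cv2.contourArea); e=cv2.fitEllipse(k); print(e)
p=cast(c,k[:,0,:],.04); ce=cast(c,[e[0]],.04); print(ce, np.percentile(np.linalg.norm(p-ce,axis=1),[10,50,90]))
cv2.imwrite("pics/m.png",m*255)
E
```

```text
((256.6512145996094, 119.85330963134766), (88.61626434326172, 90.95748901367188), 130.41387939453125)
[[ 0.63220135 -0.12514819  0.04      ]] [0.02927965 0.04209856 0.04354938]
```

View pics/z3.png

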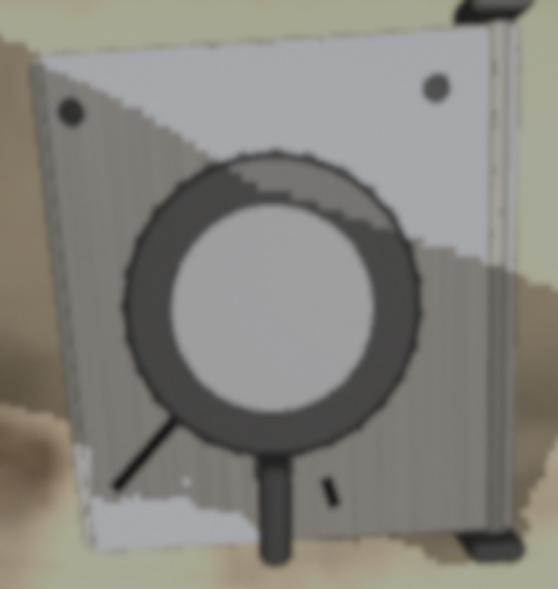

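```bash
python3 - <<'E'
from h import *
c=np.load("pics/w1.npz"); z=lambda p:np.array(p,float)/3.1+[169.7,19.7]
P=lambda p,h:cast(c,z(p),h)[:,:2]
o=P([(272.5,303)],.04)[0]; print('ring',o, [np.linalg.norm(P([q],.04)[0]-o) for q in [(125,303),(420,303),(272,152),(272,454)]])
def pol(n,p,h):
    for q in P(p,h): v=q-o; print(n,q.round(4),np.linalg.norm(v).round(4),np.degrees(np.arctan2(v[1],v[0])).round(1))
pol('tab outer top',[(276,560)],.063); pol('tab mid',[(276,500)],.063)
pol('mark',[(117,488),(146,454),(175,420)],.026); pol('open',[(325,480),(336,506)],.026)
k=P([(33,60),(92,550)],.026); print('front edge',k, k.mean(0), np.linalg.norm(k[0]-k[1])); d=k[0]-k[1]; print('yaw',np.degrees(np.arctan2(-d[0],d[1])))
k=P([(490,25),(490,530)],.026); d=k[0]-k[1]; print(k,'rear yaw',np.degrees(np.arctan2(-d[0],d[1])))
E
```

```text
ring [ 0.63288214 -0.1229972 ] [np.float64(0.04234707678455513), np.float64(0.04233721525179002), np.float64(0.04051267610389099), np.float64(0.044091138947313736)]
tab outer top [ 0.639  -0.1928] 0.0701 -85.0
tab mid [ 0.6376 -0.1752] 0.0525 -84.8
mark [ 0.5885 -0.1844] 0.0758 -125.9
mark [ 0.5972 -0.1728] 0.0612 -125.6
mark [ 0.6057 -0.1613] 0.047 -125.3
open [ 0.6541 -0.1769] 0.0579 -68.5
open [ 0.6584 -0.1851] 0.0672 -67.7
front edge [[ 0.56062531 -0.06227335]
 [ 0.58115728 -0.20559083]] [ 0.57089129 -0.13393209] 0.14478073519812407
yaw 8.15283930996739
[[ 0.68771629 -0.04394096]
 [ 0.70846717 -0.18938324]] rear yaw 8.119837017876712
```

Call:
drive_tool([
  [[0,7,-6,-50,0,0,1],[0,7,-6,-90,0,0,1],[0,7,-6,-120,0,0,1],[0,7,-6,-120,0,0,1]],
])

```text
time_s: 1.95
ee_pos: [0.6342, -0.1855, 0.0791]
orientation: [-1.254, 1.149, -1.138]
ft_force: [-0.1, 0.5, -0.2]
grip_width: 0.504
```

```bash
python3 snap.py wrist w2; python3 snap.py scene s2; python3 - <<'E'
import cv2
b=cv2.imread("pics/s2.png")[120:230,190:330]
cv2.imwrite("pics/s2z.png",cv2.resize(b,None,fx=5,fy=5,interpolation=cv2.INTER_CUBIC))
E
```

```text
1.95 [ 0.63416623 -0.18549818  0.07905976] [-1.25375831  1.14867829 -1.13768944] [-16.3  34.   -2.3  54.2  -0.   68.5] [-0.14  0.47 -0.19] 0.5038833427194197
2.0 [ 0.63585409 -0.18599812  0.08125777] [-1.25188342  1.14528356 -1.1404763 ] [-16.3  33.9  -2.1  54.2  -0.   68.5] [0.38 0.16 0.13] 0.502414126280119
```

View pics/w2.png

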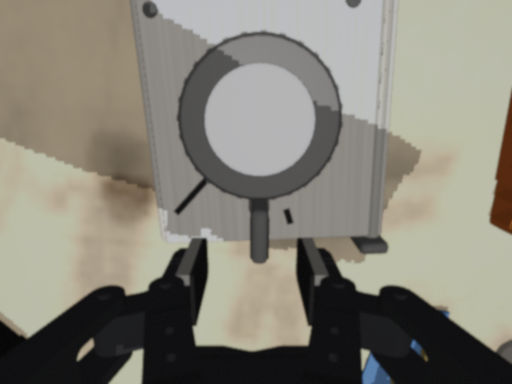

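View pics/s2z.png

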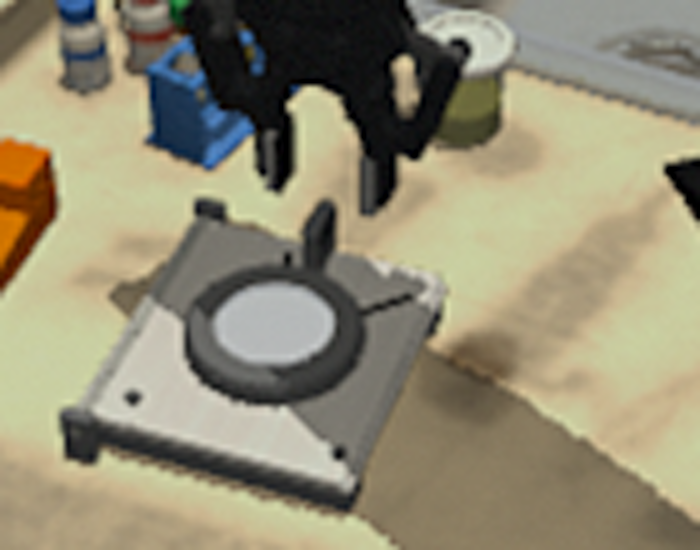

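```bash
python3 - <<'E'
from h import *
c=np.load("pics/w2.npz"); 
print(cast(c,[(259.5,215),(260,262)],.063), cast(c,[(260,114)],.04), cast(c,[(179,114),(341,114),(260,32),(260,199)],.04))
k=cast(c,[(177.5,212.5),(205,181)],.026);print(k); print(cast(c,[(285.5,209),(290.5,223)],.026))
print(arm.sense()['ee_pos'])
E
```

```text
[[ 0.63676145 -0.16800205  0.063     ]
 [ 0.63949896 -0.19345956  0.063     ]] [[ 0.6328369  -0.12112084  0.04      ]] [[ 0.591077   -0.12490993  0.04      ]
 [ 0.67445652 -0.11734449  0.04      ]
 [ 0.62909136 -0.08285089  0.04      ]
 [ 0.63732005 -0.16692742  0.04      ]]
[[ 0.58856383 -0.18453047  0.026     ]
 [ 0.60437194 -0.16312084  0.026     ]]
[[ 0.65407099 -0.17617372  0.026     ]
 [ 0.65823262 -0.18495474  0.026     ]]
[ 0.63715269 -0.18638362  0.08279916]
```

Call:
drive_tool([
  [[0,0,1,-13,0,0,0],[0,0,1,-26,0,0,0],[0,0,1,-38,0,0,0],[0,0,1,-38,0,0,0]],
], force=20)

```text
time_s: 2.55
ee_pos: [0.6358, -0.1848, 0.0427]
orientation: [-1.252, 1.145, -1.14]
ft_force: [0.4, -1.0, 1.4]
grip_width: 0.502
```

Call:
drive_tool([
  [[-1,0,0,0,0,0,0],[-1,0,0,0,0,0,0],[-1,0,0,0,0,0,0],[-1,0,0,0,0,0,0]],
], force=20)

```text
time_s: 3.05
ee_pos: [0.6378, -0.1853, 0.0448]
orientation: [-1.25, 1.141, -1.144]
ft_force: [1.1, -0.1, -0.0]
grip_width: 0.097
```

```bash
python3 snap.py wrist w3;python3 - <<'E'
import numpy as np
o=np.array([.633,-.1249]); a0=np.radians(-84.8); r=.06
p=lambda a:o+r*np.array([np.cos(a),np.sin(a)])
for t in range(0,46,3): print(t,((p(a0-np.radians(t))-p(a0))*1000).round(1))
E
```

```text
3.05 [ 0.63776732 -0.18532066  0.04482075] [-1.24953771  1.14135482 -1.14356802] [-16.2  35.6  -4.8  49.5   0.   68.6] [ 1.14 -0.12 -0.02] 0.09717450957748715
0 [0. 0.]
3 [-3.1 -0.2]
6 [-6.3 -0.2]
9 [-9.4 -0.1]
12 [-12.5   0.2]
15 [-15.7   0.6]
18 [-18.7   1.2]
21 [-21.8   2. ]
24 [-24.8   3. ]
27 [-27.7   4. ]
30 [-30.6   5.3]
33 [-33.4   6.7]
36 [-36.2   8.2]
39 [-38.8   9.9]
42 [-41.4  11.7]
45 [-43.8  13.7]
```

View pics/w3.png

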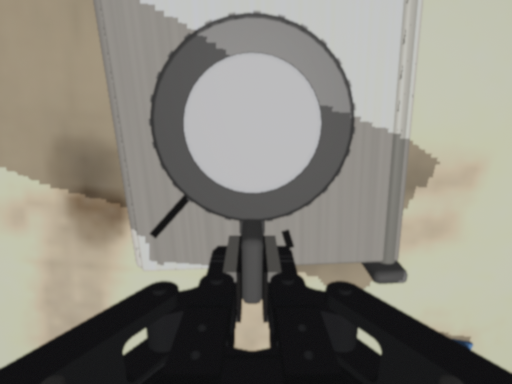

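The tab is held between the pads at (252,270). I'll turn the ring clockwise along its arc.

Call:
drive_tool([
  [[-1,-3.1,-0.2,0,0,0,-3],[-1,-6.3,-0.2,0,0,0,-6],[-1,-9.4,-0.1,0,0,0,-9],[-1,-12.5,0.2,0,0,0,-12],[-1,-15.7,0.6,0,0,0,-15]],
])

```text
time_s: 3.72
ee_pos: [0.6218, -0.1846, 0.0448]
orientation: [-1.121, 1.335, -1.336]
ft_force: [1.9, 0.2, 1.1]
grip_width: 0.104
```

Call:
drive_tool([
  [[-1,-3,0.6,0,0,0,-3],[-1,-6.1,1.4,0,0,0,-6],[-1,-9.1,2.4,0,0,0,-9],[-1,-12,3.4,0,0,0,-12],[-1,-14.9,4.7,0,0,0,-15]],
])

```text
time_s: 4.35
ee_pos: [0.6066, -0.1799, 0.0448]
orientation: [-0.97, 1.521, -1.522]
ft_force: [0.1, 1.1, 0.9]
grip_width: 0.102
```

Call:
drive_tool([
  [[-1,-2.8,1.4,0,0,0,-3],[-1,-5.6,2.9,0,0,0,-6],[-1,-8.2,4.6,0,0,0,-9],[-1,-10.8,6.4,0,0,0,-12],[-1,-10.8,6.4,0,0,0,-12]],
])

```text
time_s: 4.97
ee_pos: [0.5957, -0.1733, 0.0447]
orientation: [-0.833, 1.664, -1.664]
ft_force: [1.5, 0.6, 2.5]
grip_width: 0.1
```

```bash
python3 snap.py wrist w4
```

```text
4.975 [ 0.5957107  -0.17334308  0.04474228] [-0.83318354  1.6642027  -1.66444905] [-16.2  32.  -12.   46.    0.  110.6] [1.51 0.6  2.48] 0.09981049642848983
```

View pics/w4.png

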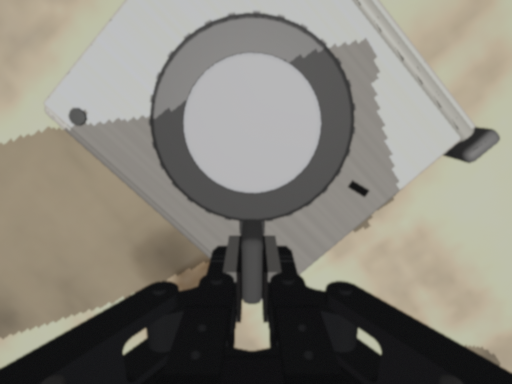

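```bash
python3 - <<'E'
from h import *
c=np.load("pics/w4.npz"); o=cast(c,[(252.5,120)],.04)[0];
r=cast(c,[(152,117),(354,117),(252.5,14),(252.5,220)],.04); print(r); o=np.array([.633,-.1249])
a=lambda p:np.degrees(np.arctan2(p[1]-o[1],p[0]-o[0]))
print('open',[a(p) for p in cast(c,[(349.5,182),(359,188),(367.5,193.5)],.026)]); print('tab',[a(p) for p in cast(c,[(252,245),(251.5,300)],.063)])
E
```

```text
[[ 0.60226613 -0.09713745  0.04      ]
 [ 0.66917784 -0.14716623  0.04      ]
 [ 0.65832316 -0.09150306  0.04      ]
 [ 0.60829949 -0.15851963  0.04      ]]
open [np.float64(-66.98212042536497), np.float64(-67.12105694342235), np.float64(-67.2731596544697)]
tab [np.float64(-126.68644823302787), np.float64(-126.88760718364138)]
```

Call:
drive_tool([
  [[0,0,0,0,0,0,0],[0,0,0,0,0,0,0],[0,0,0,30,0,0,0],[0,0,0,80,0,0,0],[0,0,0,110,0,0,0]],
])

```text
time_s: 5.65
ee_pos: [0.5964, -0.1739, 0.1565]
orientation: [-0.832, 1.663, -1.666]
ft_force: [1.5, -0.5, 0.6]
grip_width: 0.499
```

```bash
python3 snap.py wrist w5
```

```text
5.65 [ 0.596382   -0.17388118  0.15645827] [-0.83160973  1.66295464 -1.66602194] [-16.2  26.7  -2.9  60.2  -0.  110.6] [ 1.52 -0.47  0.6 ] 0.4985821254865155
```

View pics/w5.png

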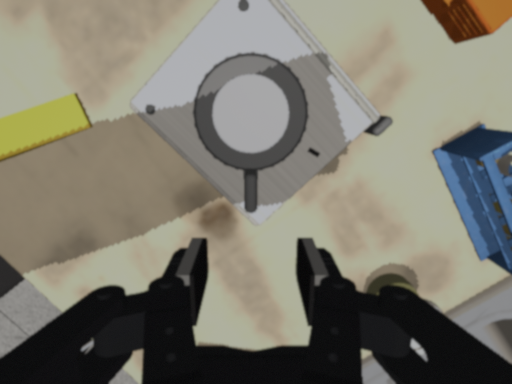

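```bash
python3 - <<'E'
from h import *
c=np.load("pics/w5.npz"); 
o=cast(c,[(250.5,110)],.04)[0]
print(o,cast(c,[(194.5,108),(307.5,108),(250.5,53.5),(250.5,168)],.04)); o=cast(c,[(194.5,108),(307.5,108),(250.5,53.5),(250.5,168)],.04).mean(0);print(o)
a=lambda p:np.degrees(np.arctan2(p[1]-o[1],p[0]-o[0]))
print('open',[a(p) for p in cast(c,[(309,150),(314,153),(318.5,156)],.026)]); print('tab',[a(p) for p in cast(c,[(250.5,175),(251,209)],.063)])
im=cv2.imread("pics/w5.png")[40:230,130:400]; cv2.imwrite("pics/w5z.png",cv2.resize(im,None,fx=2.9,fy=2.9,interpolation=cv2.INTER_CUBIC))
E
```

```text
[ 0.63501096 -0.12271838  0.04      ] [[ 0.60239531 -0.09648846  0.04      ]
 [ 0.66999471 -0.14710708  0.04      ]
 [ 0.65843996 -0.09149247  0.04      ]
 [ 0.60846399 -0.15809987  0.04      ]]
[ 0.6348235  -0.12329697  0.04      ]
open [np.float64(-70.35396754807404), np.float64(-70.09649163618322), np.float64(-70.06852511397979)]
tab [np.float64(-127.12067351752046), np.float64(-126.72720271895145)]
```

View pics/w5z.png

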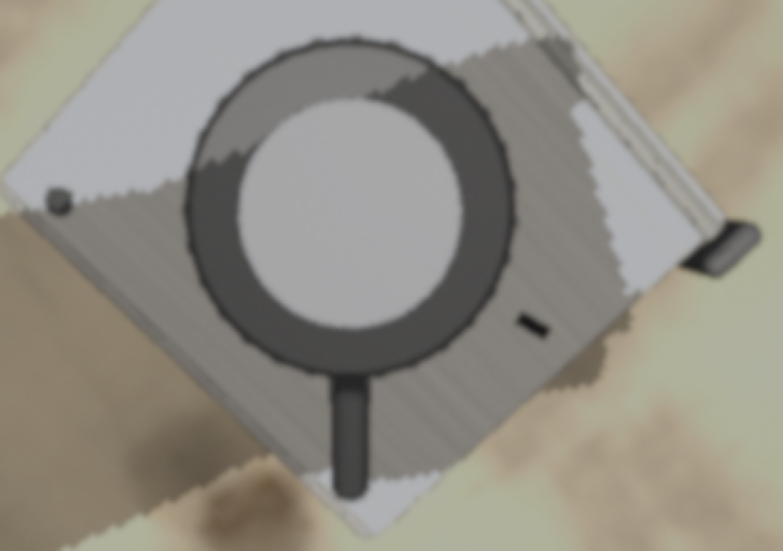

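Tab covers the long mark (it no longer shows on either side). Now the wedge.

Call:
drive_tool([
  [[1,-16,-13,20,0,0,10],[1,-36,-30,45,0,0,20],[1,-56,-46,50,0,0,30],[1,-76,-63,50,0,0,40],[1,-96,-80,50,0,0,50]],
])

```text
time_s: 6.32
ee_pos: [0.4988, -0.254, 0.2041]
orientation: [-1.312, 1.034, -1.034]
ft_force: [0.8, 0.6, 0.6]
grip_width: 0.999
```

Call:
drive_tool([
  [[1,-20,-17,0,0,0,10],[1,-40,-34,0,0,0,20],[1,-60,-51,0,0,0,30],[1,-60,-51,0,0,0,33],[1,-60,-51,0,0,0,33]],
])

```text
time_s: 6.95
ee_pos: [0.4392, -0.3047, 0.204]
orientation: [-1.486, 0.6, -0.599]
ft_force: [0.6, 0.6, 1.0]
grip_width: 0.999
```

```bash
python3 snap.py wrist w6; python3 snap.py scene s6; python3 - <<'E'
import cv2
b=cv2.imread("pics/s6.png")[130:230,180:300]
cv2.imwrite("pics/s6z.png",cv2.resize(b,None,fx=6,fy=6,interpolation=cv2.INTER_CUBIC))
E
```

```text
6.95 [ 0.43919062 -0.30470187  0.20399368] [-1.48638374  0.59967977 -0.59876053] [-34.8  16.9 -10.9  62.2  -0.    9.2] [0.55 0.63 1.03] 0.998664975018804
7.0 [ 0.43946543 -0.30453395  0.20403605] [-1.4864476   0.59936948 -0.59869646] [-34.7  16.9 -10.9  62.2  -0.    9.2] [ 0.11  0.44 -0.05] 1.002763979993552
```

View pics/w6.png

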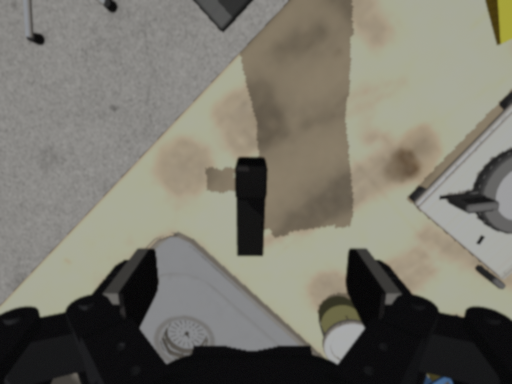

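View pics/s6z.png

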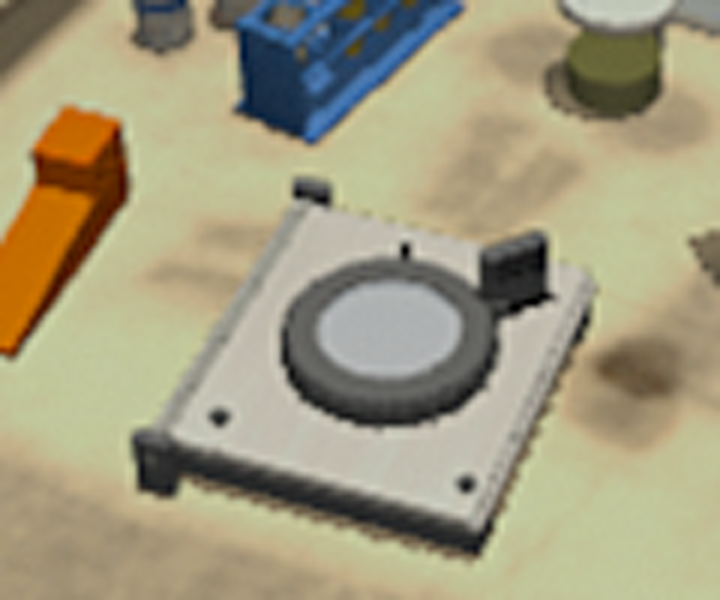

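The wedge stands with its block at about (251,175) and its tip at (250,254). In the scene view the tab sits over the mark, at (515,280) in the zoomed crop.

```bash
python3 - <<'E'
from h import *
im=cv2.imread("pics/w6.png"); c=np.load("pics/w6.npz")
a=im[145:265,210:290]; cv2.imwrite("pics/w6z.png",cv2.resize(np.clip(a.astype(float)*2,0,255).astype(np.uint8),None,fx=5,fy=5,interpolation=cv2.INTER_CUBIC))
g=im.max(2); m=(g<60).astype(np.uint8); m[:145]=0; m[262:]=0; m[:,:225]=0; m[:,280:]=0
for r in range(154,258,6):
    x=np.nonzero(m[r])[0]; print(r,(x.min(),x.max()) if len(x) else None)
E
```

```text
154 None
160 (np.int64(238), np.int64(264))
166 (np.int64(237), np.int64(265))
172 (np.int64(236), np.int64(266))
178 (np.int64(236), np.int64(265))
184 (np.int64(236), np.int64(265))
190 (np.int64(236), np.int64(265))
196 (np.int64(237), np.int64(264))
202 (np.int64(238), np.int64(264))
208 (np.int64(238), np.int64(263))
214 (np.int64(238), np.int64(263))
220 (np.int64(238), np.int64(263))
226 (np.int64(238), np.int64(263))
232 (np.int64(238), np.int64(262))
238 (np.int64(238), np.int64(262))
244 (np.int64(238), np.int64(262))
250 (np.int64(238), np.int64(261))
256 None
```

View pics/w6z.png

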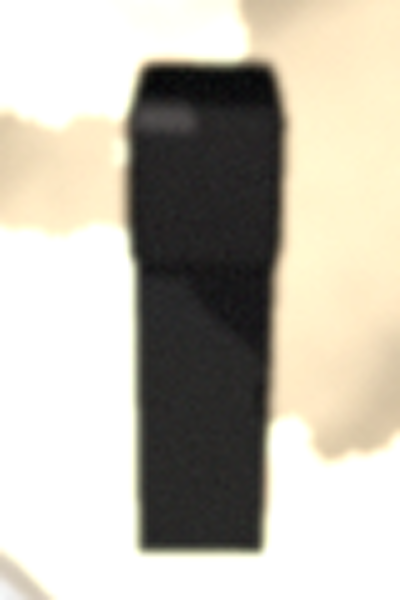

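```bash
python3 - <<'E'
from h import *
c=np.load("pics/w6.npz")
z=lambda p:np.array(p,float)/5+[209.6,144.6]
b=cast(c,z([(132,102),(283,102),(281,262),(134,262)]),.045); print(b,np.linalg.norm(np.roll(b,-1,0)-b,axis=1)); bc=b.mean(0)
t=cast(c,z([(138,549),(263,549)]),.005); print(t,np.linalg.norm(t[0]-t[1])); tc=t.mean(0)
d=(tc-bc)[:2]; print('block',bc,'len',np.linalg.norm(d),'ang',np.degrees(np.arctan2(d[1],d[0])))
rear=cast(c,z([(145,68),(273,68)]),0).mean(0); print('rear bottom',rear,'centre by rear',rear[:2]+.017*d/np.linalg.norm(d), 'by tip',tc[:2]-.097*d/np.linalg.norm(d))
E
```

```text
[[ 0.41947062 -0.30620051  0.045     ]
 [ 0.43874689 -0.28616226  0.045     ]
 [ 0.46096716 -0.30752056  0.045     ]
 [ 0.44164512 -0.32761107  0.045     ]] [0.02780479 0.03082073 0.02787418 0.03082403]
[[ 0.49839313 -0.38507917  0.005     ]
 [ 0.51813742 -0.36454029  0.005     ]] 0.028490044037212513
block [ 0.44020745 -0.3068736   0.045     ] len 0.09616228734010543 ang -44.94873043548614
rear bottom [ 0.43050907 -0.29726502  0.        ] centre by rear [ 0.44254064 -0.30927508] by tip [ 0.43961457 -0.30628178]
```

Call:
drive_tool([
  [[1,1,-2.5,-45,0,0,0],[1,1,-2.5,-95,0,0,0],[1,1,-2.5,-140,0,0,0],[1,1,-2.5,-170,0,0,0],[1,1,-2.5,-184,0,0,0]],
])

```text
time_s: 7.68
ee_pos: [0.4398, -0.306, 0.0184]
orientation: [-1.486, 0.6, -0.596]
ft_force: [-0.1, 0.3, -0.2]
grip_width: 0.997
```

Call:
drive_tool([
  [[1,0,0,0,0,0,0],[-1,0,0,0,0,0,0],[-1,0,0,0,0,0,0],[-1,0,0,0,0,0,0],[-1,0,0,0,0,0,0]],
], force=60)

```text
time_s: 8.3
ee_pos: [0.4413, -0.3076, 0.0214]
orientation: [-1.487, 0.597, -0.6]
ft_force: [0.5, 0.4, 6.1]
grip_width: 0.342
```

```bash
python3 snap.py wrist w7
```

```text
8.3 [ 0.44134553 -0.30758883  0.02136306] [-1.4873494   0.59673878 -0.59995892] [-34.9  26.9 -26.2  36.8  -0.    9. ] [0.47 0.38 6.09] 0.34162904006676964
```

View pics/w7.png

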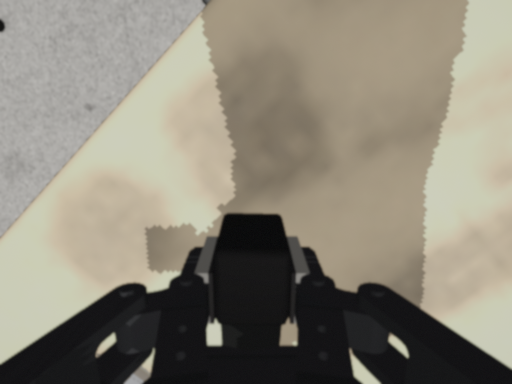

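```bash
python3 - <<'E'
from h import *
from scipy.spatial.transform import Rotation as R
s=arm.sense(); m=R.from_rotvec(s['orientation']).as_matrix(); print(m.round(4), np.degrees(np.arctan2(m[1,2],m[0,2])), s['ee_pos'])
c=arm.calibration("top"); print(cast(c,[(222,262),(228,262),(240,223)],.02))
E
```

```text
[[ 7.212e-01  1.700e-03  6.927e-01]
 [-6.927e-01 -1.300e-03  7.212e-01]
 [ 2.100e-03 -1.000e+00  2.000e-04]] 46.15251394726425 [ 0.44134667 -0.30761736  0.02138556]
[[ 0.40155763  0.00302905  0.02      ]
 [ 0.40162275 -0.01532303  0.02      ]
 [ 0.52019495 -0.05141636  0.02      ]]
```

Call:
drive_tool([
  [[-1,0,0,4,0,0,0],[-1,0,0,8,0,0,0],[-1,0,0,12,0,0,0],[-1,0,0,12,0,0,0]],
])

```text
time_s: 8.85
ee_pos: [0.4408, -0.3071, 0.0326]
orientation: [-1.487, 0.598, -0.599]
ft_force: [-0.4, -0.3, -1.2]
grip_width: 0.344
```

```bash
python3 snap.py wrist w8;python3 snap.py scene s8
```

```text
8.85 [ 0.44083222 -0.30712225  0.03259285] [-1.48687671  0.59783076 -0.5986181 ] [-34.9  26.1 -25.4  38.4  -0.    9. ] [-0.43 -0.25 -1.17] 0.3444853795104497
8.9 [ 0.44073341 -0.3070529   0.03242049] [-1.48677534  0.59801375 -0.59842984] [-34.9  26.1 -25.5  38.4   0.    9. ] [ 0.41 -0.12 -0.51] 0.3437329534843057
```

View pics/s8.png

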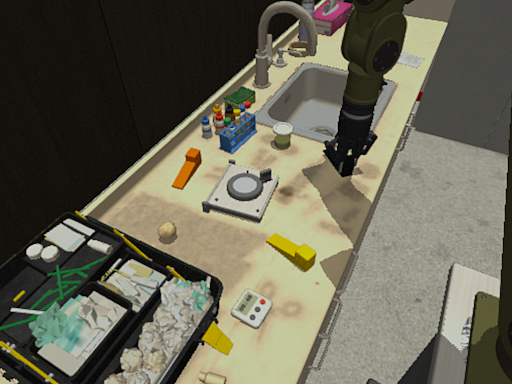

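Call:
drive_tool([
  [[-1,1,20,0,0,0,8],[-1,3,45,0,0,0,16],[-1,5,75,0,0,0,25],[-1,8,105,0,0,0,34],[-1,12,132,0,0,0,43]],
])

```text
time_s: 9.57
ee_pos: [0.4524, -0.1739, 0.0321]
orientation: [-1.571, 0.008, -0.007]
ft_force: [0.5, -0.2, -1.7]
grip_width: 0.343
```

Call:
drive_tool([
  [[-1,3,18,0,0,0,6],[-1,5,25,0,0,0,9],[-1,5,25,0,0,0,9],[-1,5,25,0,0,0,9]],
])

```text
time_s: 10.07
ee_pos: [0.4577, -0.1507, 0.0323]
orientation: [-1.568, -0.111, 0.111]
ft_force: [0.0, 0.3, -0.8]
grip_width: 0.348
```

```bash
cat > st.py <<'E'
from h import *
from scipy.spatial.transform import Rotation as R
s=arm.sense(); m=R.from_rotvec(s['orientation']).as_matrix()
o=np.array([.633,-.1249]); y=np.radians(8.1); u=np.array([np.cos(y),np.sin(y)]); v=np.array([-u[1],u[0]])
lip=o-.062*u; q=s['ee_pos'][:2]-lip
print('ramp',np.degrees(np.arctan2(m[1,2],m[0,2]))-90,'tilt',m[:,1].round(4),s['ee_pos'].round(4),'along',(q@u*1e3).round(2),'lat',(q@v*1e3).round(2),s['ft_force'].round(1),s['grip_width'],s['time_s'])
E
python3 st.py; python3 snap.py wrist w9;python3 snap.py scene s9; python3 snap.py top t9;python3 - <<'E'
import cv2
b=cv2.imread("pics/s9.png")[130:260,190:340]
cv2.imwrite("pics/s9z.png",cv2.resize(b,None,fx=4.6,fy=4.6,interpolation=cv2.INTER_CUBIC))
E
```

```text
ramp 8.075223235309295 tilt [ 1.e-04 -5.e-04 -1.e+00] [ 0.4577 -0.1507  0.0323] along -115.16 lat -0.8 [ 0.   0.3 -0.8] 0.34769465488194884 10.075
10.075 [ 0.45771833 -0.15065522  0.03230404] [-1.56842461 -0.11074721  0.1106206 ] [-18.2  21.9 -33.2  34.9  -0.  -26.3] [ 0.02  0.34 -0.8 ] 0.34769465488194884
10.125 [ 0.45764212 -0.1506759   0.03229755] [-1.56826827 -0.11067589  0.11063868] [-18.2  21.9 -33.2  34.9  -0.  -26.3] [ 0.37  0.63 -1.99] 0.3412449574976265
10.175 [ 0.45760338 -0.15066617  0.03228609] [-1.56818177 -0.11067439  0.11062744] [-18.2  21.9 -33.2  34.9  -0.  -26.3] [-0.47  0.58 -0.16] 0.3423196559111472
```

View pics/s9z.png

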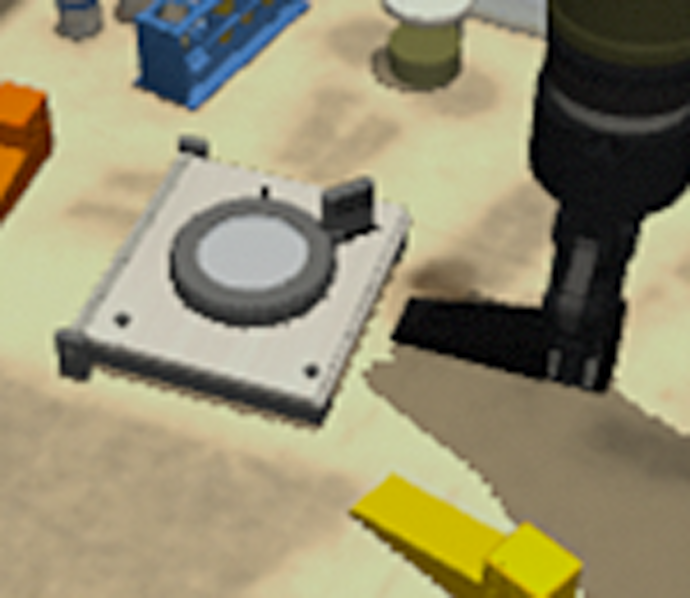

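View pics/w9.png

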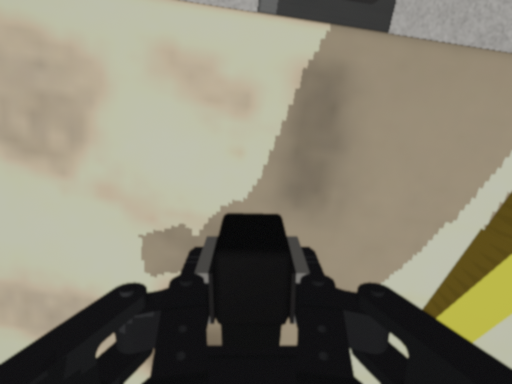

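View pics/t9.png

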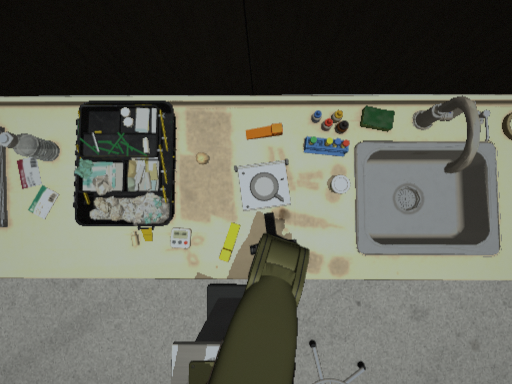

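The wedge points at the front edge in all views, with its tip at about (269,213) in the top view. I'll check its lateral and along position.

```bash
python3 - <<'E'
from h import *
o=np.array([.633,-.1249]); y=np.radians(8.1); u=np.array([np.cos(y),np.sin(y)]); v=np.array([-u[1],u[0]]); lip=o-.062*u
c=np.load("pics/t9.npz"); im=cv2.imread("pics/t9.png"); a=im[155:260,225:305]; cv2.imwrite("pics/t9z.png",cv2.resize(np.clip(a*1.0*1.5,0,255).astype(np.uint8),None,fx=5.6,fy=5.6,interpolation=cv2.INTER_CUBIC))
g=im.max(2)
for r in range(209,240,3):
    x=np.nonzero(g[r,255:290]<70)[0]+255
    if len(x): 
        # subpixel edges
        p=cast(c,[((x.min()+x.max())/2,r)],.018)[0,:2]-lip; print(r,x.min(),x.max(),'along',(p@u*1e3).round(1),'lat',(p@v*1e3).round(1))
c=np.load("pics/s9.npz"); z=lambda p:np.array(p,float)/4.6+[189.6,129.6]
for n,q,h in [('tip far',(414,299),.0165),('tip near',(396,343),.014)]:
    p=cast(c,z([q]),h)[0]; w=p[:2]-lip; print(n,p,w@u*1e3,w@v*1e3)
for n,q,h in [('front R top',(408,215),.026),('front L top',(327,400),.026)]:
    p=cast(c,z([q]),h)[0]; w=p[:2]-lip; print(n,p,w@u*1e3,w@v*1e3)
E
```

```text
215 264 273 along -27.3 lat -1.6
218 265 273 along -36.6 lat -1.8
221 265 274 along -45.9 lat -2.0
224 266 274 along -55.3 lat -2.3
227 266 275 along -64.6 lat -2.5
230 266 275 along -73.6 lat -1.2
233 264 275 along -82.3 lat 3.2
236 262 280 along -92.0 lat -0.1
239 260 287 along -102.1 lat -6.4
tip far [ 0.55096437 -0.1531199   0.0165    ] -23.193429172503443 -16.379445891081634
tip near [ 0.54665926 -0.12236886  0.014     ] -23.122738681888833 14.671410531699534
front R top [ 0.57756382 -0.20104873  0.026     ] -3.6125793270629027 -67.57801379783429
front L top [ 0.55586293 -0.06221006  0.026     ] -5.534436718328674 72.93323531463513
```

View pics/t9z.png

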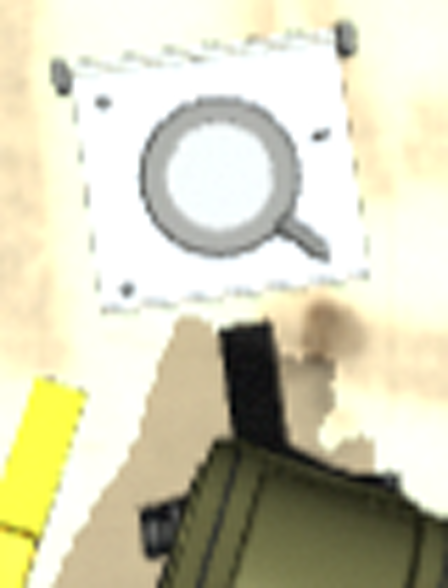

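Call:
drive_tool([
  [[-1,0,1.5,-4,0,0,0],[-1,0,1.5,-8,0,0,0],[-1,0,1.5,-11,0,0,0],[-1,0,1.5,-11,0,0,0]],
])

```text
time_s: 10.72
ee_pos: [0.4575, -0.1485, 0.0214]
orientation: [-1.568, -0.112, 0.112]
ft_force: [-1.3, -0.2, 2.1]
grip_width: 0.341
```

```bash
python3 st.py
```

```text
ramp 8.159562132792317 tilt [-2.e-04 -0.e+00 -1.e+00] [ 0.4575 -0.1485  0.0214] along -115.07 lat 1.35 [-1.3 -0.2  2.1] 0.34141840903170884 10.725
```

Call:
drive_tool([
  [[-1,10,1.3,-0.5,0,0,0],[-1,20,2.6,-0.5,0,0,0],[-1,30,3.9,-0.5,0,0,0],[-1,40,5.2,-0.5,0,0,0],[-1,50,6.5,-0.5,0,0,0]],
])

```text
time_s: 11.35
ee_pos: [0.5069, -0.1422, 0.0214]
orientation: [-1.568, -0.11, 0.113]
ft_force: [-5.0, -0.6, 8.4]
grip_width: 0.344
```

```bash
python3 st.py; python3 snap.py scene s10; python3 st.py; python3 - <<'E'
import cv2
b=cv2.imread("pics/s10.png")[150:250,210:330]
cv2.imwrite("pics/s10z.png",cv2.resize(b,None,fx=6,fy=6,interpolation=cv2.INTER_CUBIC))
E
```

```text
ramp 8.139387398463796 tilt [-1.7e-03 -7.0e-04 -1.0e+00] [ 0.5069 -0.1422  0.0214] along -65.32 lat 0.68 [-5.  -0.6  8.4] 0.34366807879871014 11.35
11.35 [ 0.50685195 -0.1421671   0.02135766] [-1.56847203 -0.11015434  0.11297403] [-15.6  26.2 -27.6  36.3  -0.1 -23.8] [-5.03 -0.55  8.42] 0.34366807879871014
ramp 8.165292034232621 tilt [ 1.4e-03 -6.0e-04 -1.0e+00] [ 0.5092 -0.1422  0.0215] along -63.02 lat 0.37 [ 1.5  0.7 -0.9] 0.3455359320762305 11.4
```

View pics/s10z.png

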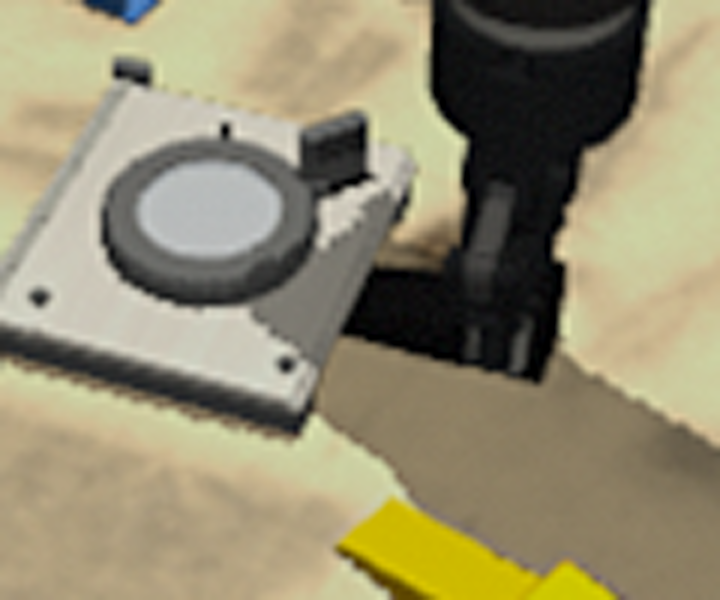

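Call:
drive_tool([
  [[-1,2,0.3,0,0,0,0],[-1,2,0.3,0,0,0,0],[-1,2,0.3,0,0,0,0]],
])

```text
time_s: 11.78
ee_pos: [0.5092, -0.1421, 0.0214]
orientation: [-1.569, -0.111, 0.112]
ft_force: [-4.3, -1.1, 7.9]
grip_width: 0.342
```

```bash
python3 st.py; python3 snap.py wrist w11; python3 st.py
```

```text
ramp 8.145999995912845 tilt [-5.0e-04 -1.1e-03 -1.0e+00] [ 0.5092 -0.1421  0.0214] along -62.95 lat 0.36 [-4.3 -1.1  7.9] 0.3417046246654374 11.775
11.775 [ 0.50924372 -0.14214615  0.02135409] [-1.56897672 -0.11119506  0.11213019] [-15.6  26.3 -27.4  36.3  -0.1 -23.7] [-4.28 -1.1   7.95] 0.3417046246654374
ramp 8.149107155341227 tilt [-5.0e-04 -1.1e-03 -1.0e+00] [ 0.5092 -0.1421  0.0214] along -62.96 lat 0.38 [-4.5 -0.6  6.6] 0.3468088284142347 11.825
```

Call:
drive_tool([
  [[-1,1,0.1,0,0,0,0],[-1,2,0.3,0,0,0,0],[-1,3,0.4,0,0,0,0],[-1,4,0.6,0,0,0,0]],
])

```text
time_s: 12.32
ee_pos: [0.5124, -0.1414, 0.0214]
orientation: [-1.569, -0.11, 0.113]
ft_force: [-5.5, -0.9, 9.5]
grip_width: 0.349
```

Call:
drive_tool([
  [[-1,1,0.1,0,0,0,0],[-1,2,0.3,0,0,0,0],[-1,2,0.3,0,0,0,0]],
])

```text
time_s: 12.7
ee_pos: [0.5146, -0.141, 0.0214]
orientation: [-1.569, -0.11, 0.113]
ft_force: [-5.1, -1.3, 8.7]
grip_width: 0.342
```

```bash
python3 st.py; python3 snap.py scene s11; python3 st.py
```

```text
ramp 8.139208523751947 tilt [-1.5e-03 -7.0e-04 -1.0e+00] [ 0.5146 -0.141   0.0214] along -57.48 lat 0.69 [-5.1 -1.3  8.7] 0.3417763631952397 12.7
12.7 [ 0.51461553 -0.14104713  0.02135367] [-1.56854924 -0.11031365  0.11281213] [-15.3  26.7 -26.6  36.8  -0.1 -23.4] [-5.12 -1.28  8.67] 0.3417763631952397
ramp 8.138596946695102 tilt [-1.5e-03 -7.0e-04 -1.0e+00] [ 0.5146 -0.1411  0.0214] along -57.45 lat 0.68 [-4.6 -1.7  9.6] 0.34726304800550745 12.75
```

```bash
cat > lift.py <<'E'
import sys
from h import *
o=np.array([.633,-.1249]); y=np.radians(8.1); u=np.array([np.cos(y),np.sin(y)]); v=np.array([-u[1],u[0]])
def pts(f):
    c=np.load(f"pics/{f}.npz"); d=c['d']; r,q=np.nonzero(d>0); D=d[r,q]; M=c['mtx']; V=c['view']
    P=np.c_[(q-M[0,2])/M[0,0]*D,-(r-M[1,2])/M[1,1]*D,-D]; return (P-V[:3,3])@V[:3,:3]
for f in sys.argv[1:]:
    P=pts(f); w=P[:,:2]-o; a=w@u*1e3; b=w@v*1e3; z=P[:,2]*1e3
    ok=(abs(b)<68)&(a>-62)&(a<55)&(np.hypot(a,b)>52)&(abs(z-27)<9)&~((b<-15)&(a<-15))&(b>-60)
    A=np.c_[np.ones(ok.sum()),a[ok],b[ok]]; zz=z[ok]
    for _ in range(3):
        k,*_r=np.linalg.lstsq(A,zz,rcond=None); e=zz-A@k; g=abs(e)<max(2.5*e.std(),1); A,zz=A[g],zz[g]
    print(f,len(zz),'rms',e.std().round(2),'height at front -62: %.2f  at hinge 68: %.2f slope deg %.2f'%(k[0]-62*k[1],k[0]+68*k[1],np.degrees(np.arctan(-k[1]))))
E
python3 lift.py s6 s8 s9 s10 s11 t9
```

```text
s6 621 rms 1.04 height at front -62: 27.93  at hinge 68: 28.01 slope deg -0.04
s8 608 rms 1.03 height at front -62: 28.01  at hinge 68: 27.79 slope deg 0.10
s9 620 rms 1.07 height at front -62: 27.72  at hinge 68: 28.05 slope deg -0.15
s10 593 rms 1.04 height at front -62: 27.87  at hinge 68: 27.85 slope deg 0.01
s11 613 rms 1.06 height at front -62: 27.87  at hinge 68: 27.94 slope deg -0.03
t9 542 rms 2.0 height at front -62: 27.02  at hinge 68: 27.00 slope deg 0.01
```

The scene depth plane fit gives the front-edge height repeatably to about 0.15 mm, and the table still rests. I'll push on.

Call:
drive_tool([
  [[-1,2,0.3,0,0,0,0],[-1,4,0.5,0,0,0,0],[-1,6,0.8,0,0,0,0],[-1,8,1.1,0,0,0,0],[-1,8,1.1,0,0,0,0]],
])

```text
time_s: 13.38
ee_pos: [0.5201, -0.1402, 0.0213]
orientation: [-1.569, -0.106, 0.116]
ft_force: [-9.5, -2.5, 14.1]
grip_width: 0.343
```

```bash
python3 st.py; python3 snap.py scene s12; python3 st.py; python3 lift.py s12
```

```text
ramp 8.105543390037013 tilt [-0.0059 -0.0017 -1.    ] [ 0.5201 -0.1402  0.0213] along -51.9 lat 0.71 [-9.5 -2.5 14.1] 0.34312721752327846 13.375
13.375 [ 0.52013409 -0.14024927  0.02130625] [-1.5692575  -0.10636292  0.11585686] [-15.   27.2 -25.6  37.5  -0.2 -23.1] [-9.49 -2.54 14.13] 0.34312721752327846
ramp 8.09874239271629 tilt [-0.0058 -0.0018 -1.    ] [ 0.5201 -0.1403  0.0213] along -51.9 lat 0.65 [-9.8 -1.8 14. ] 0.3414024179229679 13.425
s12 605 rms 1.1 height at front -62: 27.94  at hinge 68: 27.87 slope deg 0.03
```

Call:
drive_tool([
  [[-1,0,0,0.4,0,0,0],[-1,0,0,0.8,0,0,0],[-1,0,0,0.8,0,0,0]],
])

```text
time_s: 13.8
ee_pos: [0.5207, -0.1401, 0.0214]
orientation: [-1.569, -0.107, 0.115]
ft_force: [-6.9, -2.1, 7.1]
grip_width: 0.343
```

```bash
python3 st.py; python3 snap.py scene s13; python3 st.py; python3 lift.py s13
```

```text
ramp 8.109708432463705 tilt [-0.005  -0.0011 -1.    ] [ 0.5207 -0.1401  0.0214] along -51.29 lat 0.79 [-6.9 -2.1  7.1] 0.3427566181024973 13.8
13.8 [ 0.52072388 -0.14007882  0.02137113] [-1.56869945 -0.10718059  0.11513932] [-15.   27.3 -25.6  37.4  -0.1 -23.1] [-6.88 -2.14  7.14] 0.3427566181024973
ramp 8.111243126515689 tilt [-0.0051 -0.0011 -1.    ] [ 0.5207 -0.14    0.0213] along -51.31 lat 0.83 [-7.3 -1.5  6.8] 0.34121533415572275 13.85
s13 620 rms 1.1 height at front -62: 27.81  at hinge 68: 28.16 slope deg -0.15
```

Call:
drive_tool([
  [[-1,1,0.1,0.3,0,0,0],[-1,2,0.3,0.3,0,0,0],[-1,3,0.4,0.3,0,0,0],[-1,4,0.6,0.3,0,0,0],[-1,4,0.6,0.3,0,0,0]],
])

```text
time_s: 14.48
ee_pos: [0.5247, -0.1391, 0.0214]
orientation: [-1.568, -0.107, 0.116]
ft_force: [-5.4, -0.2, 4.7]
grip_width: 0.343
```

```bash
python3 st.py; python3 snap.py scene s14; python3 st.py; python3 lift.py s14
```

```text
ramp 8.130992964155425 tilt [-5.3e-03 -3.0e-04 -1.0e+00] [ 0.5247 -0.1391  0.0214] along -47.24 lat 1.23 [-5.4 -0.2  4.7] 0.3428403341782452 14.475
14.475 [ 0.52467512 -0.13907379  0.02138808] [-1.56784011 -0.10727958  0.1156014 ] [-14.8  27.5 -25.   37.7  -0.1 -22.9] [-5.36 -0.18  4.69] 0.3428403341782452
ramp 8.129081652571656 tilt [-5.2e-03 -3.0e-04 -1.0e+00] [ 0.5247 -0.1391  0.0214] along -47.21 lat 1.2 [-5.8 -1.1  5. ] 0.3415283378812141 14.525
s14 605 rms 1.12 height at front -62: 29.02  at hinge 68: 28.05 slope deg 0.43
```

Call:
drive_tool([
  [[-1,1.5,0.2,0,0,0,0],[-1,3,0.3,0,0,0,0],[-1,4.5,0.4,0,0,0,0],[-1,6,0.6,0,0,0,0],[-1,6,0.6,0,0,0,0]],
])

```text
time_s: 15.15
ee_pos: [0.5307, -0.1384, 0.0214]
orientation: [-1.568, -0.107, 0.116]
ft_force: [-6.2, -0.4, 5.4]
grip_width: 0.342
```

```bash
python3 st.py; python3 snap.py scene s15; python3 snap.py top t15; python3 st.py; python3 lift.py s15 t15
```

```text
ramp 8.138615813542131 tilt [-0.0052 -0.     -1.    ] [ 0.5307 -0.1384  0.0214] along -41.17 lat 1.09 [-6.2 -0.4  5.4] 0.3416047738390386 15.15
15.15 [ 0.53070912 -0.13836089  0.02139007] [-1.56756815 -0.10743056  0.11565223] [-14.6  28.  -24.2  38.1  -0.1 -22.7] [-6.18 -0.45  5.36] 0.3416047738390386
15.2 [ 0.53075235 -0.13836958  0.02140229] [-1.56759418 -0.10749368  0.11557145] [-14.6  28.  -24.2  38.1  -0.1 -22.7] [-6.61 -1.02  4.14] 0.3453331299665931
ramp 8.140510859842763 tilt [-0.0052 -0.     -1.    ] [ 0.5307 -0.1384  0.0214] along -41.17 lat 1.09 [-6.8 -1.2  4.2] 0.3405404878166787 15.25
s15 602 rms 1.05 height at front -62: 30.53  at hinge 68: 28.09 slope deg 1.08
t15 418 rms 1.75 height at front -62: 29.66  at hinge 68: 27.23 slope deg 1.07
```

Call:
drive_tool([
  [[-1,0.8,0.1,0,0,0,0],[-1,1.6,0.2,0,0,0,0],[-1,1.6,0.2,0,0,0,0],[-1,1.6,0.2,0,0,0,0],[-1,1.6,0.2,0,0,0,0]],
])

```text
time_s: 15.88
ee_pos: [0.5322, -0.1382, 0.0214]
orientation: [-1.568, -0.107, 0.116]
ft_force: [-6.2, 0.6, 5.5]
grip_width: 0.347
```

```bash
python3 st.py; python3 snap.py scene s16; python3 snap.py top t16;python3 snap.py scene s17; python3 st.py; python3 lift.py s16 s17 t16; python3 - <<'E'
import cv2
b=cv2.imread("pics/s17.png")[150:250,210:330]
cv2.imwrite("pics/s17z.png",cv2.resize(b,None,fx=6,fy=6,interpolation=cv2.INTER_CUBIC))
E
```

```text
ramp 8.135057654714231 tilt [-5.4e-03 -1.0e-04 -1.0e+00] [ 0.5322 -0.1382  0.0214] along -39.7 lat 1.06 [-6.2  0.6  5.5] 0.3474125467868544 15.875
15.875 [ 0.53216346 -0.1381813   0.02138882] [-1.56758382 -0.10725298  0.11573277] [-14.5  28.1 -24.   38.3  -0.1 -22.6] [-6.17  0.58  5.54] 0.3474125467868544
15.925 [ 0.53215249 -0.13817017  0.02139779] [-1.56756893 -0.10722389  0.11571386] [-14.5  28.1 -24.   38.3  -0.1 -22.6] [-6.29 -0.99  4.81] 0.3469573613328237
15.975 [ 0.53217764 -0.13818518  0.02138699] [-1.56759346 -0.10728254  0.11574463] [-14.5  28.1 -24.   38.3  -0.1 -22.6] [-6.83 -0.65  4.32] 0.3447568277531514
ramp 8.136944419377983 tilt [-5.4e-03 -1.0e-04 -1.0e+00] [ 0.5322 -0.1382  0.0214] along -39.69 lat 1.05 [-5.9 -0.5  4.9] 0.34378554229443564 16.025
s16 606 rms 1.06 height at front -62: 30.96  at hinge 68: 28.04 slope deg 1.29
s17 611 rms 1.09 height at front -62: 31.15  at hinge 68: 27.78 slope deg 1.49
t16 413 rms 1.86 height at front -62: 30.31  at hinge 68: 27.11 slope deg 1.41
```

View pics/s17z.png

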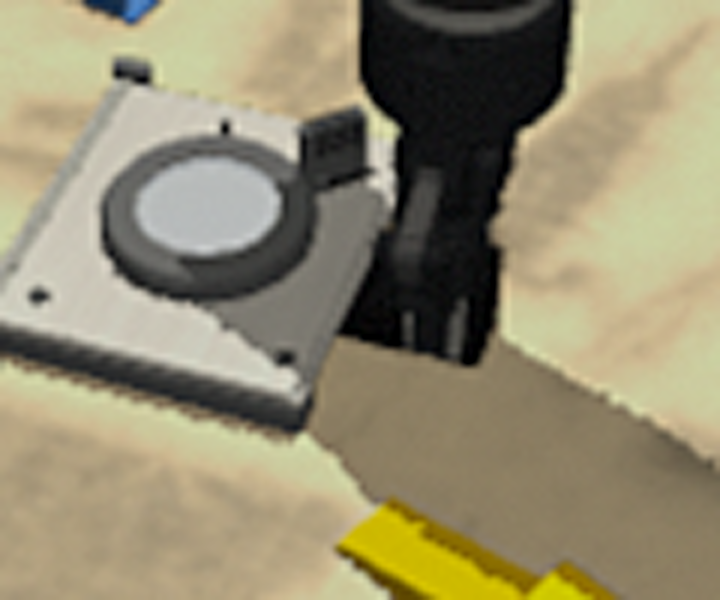

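View pics/t16.png

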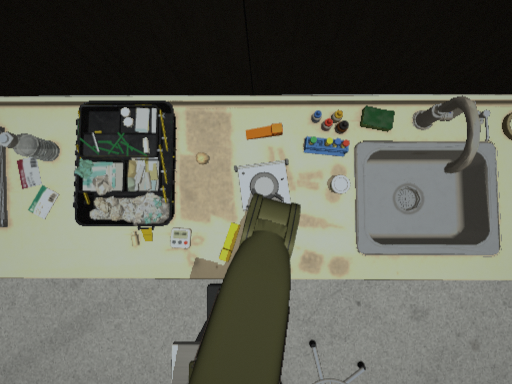

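```bash
python3 - <<'E'
from h import *
a=cv2.imread("pics/top0.png").astype(int); b=cv2.imread("pics/t16.png").astype(int)
for n,(x,y) in dict(timer=(180,238),cup=(340,184),mush=(202,157),yellow=(230,242)).items(): print(n,abs(a-b)[y-13:y+13,x-13:x+13].mean().round(2))
print(arm.close_job())
E
```

```text
timer 7.48
cup 7.55
mush 6.88
yellow 29.96
the job is handed in; nothing more can be done
None
```

The lock ring is turned to the locked mark and the wedge is in under the middle of the table's front edge, lifting it about 3 mm. I handed the job in at about 16 s, still gripping the wedge. No verdict is reported.

1. **Lock ring:** I gripped the tab and turned it about 42° clockwise with the table resting, then let go. The tab ended at about −127°. The mark measured −126.6°, or about −127.5° worked out from the open mark, so the tab is within about 1°. It hides the mark completely in the wrist view.
2. **Wedge:** I took the black wedge by its block, laid it flat on the worktop and pushed it straight in. It was aligned to the table within 0.1° and off centre by about 1 mm.
3. **Lift:** The front edge stayed at rest height until contact. The last scene and top camera fits put the lift at about 2.9 to 3.3 mm.
4. **Forces:** At the end the wedge pressed on the worktop with about 5 N and took about 6 N to push, both steady.

- **Readings that disagreed:** The tool leaned about 0.3° under the push, but its height did not change, so I take the wedge to be flat. Before the push, the scene camera put the wedge tip about 4 mm farther from the table than the top camera did. I set the final depth by the measured lift instead.
- **Bystanders:** The timer, cup and mushroom appear in their starting places in the last top picture. A before-and-after image comparison showed only a small, similar difference for all three. That comparison was large for the yellow look-alike. I did not investigate, but the arm and its shadow fall over it in that view. The arm never went near it.

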